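# Washed things into their drip dishes

### The arm

A 6-joint arm with a two-finger parallel gripper is mounted at the origin on the work surface. World frame = base frame: x ahead of the robot, y to its left, z up, the work surface at z = 0. Lengths are in m, angles in rad, forces in N, time in s.
With the tool pointing down it reaches from about 0.35 to 0.85 m from the base axis. Payload 8.1 kg.
Tool frame: the origin (TCP) lies midway between the tips of the shut fingers; the grasp point (between the pads) lies 19 mm behind it; z points along the fingers, y is the line along which they close (so a half turn about z gives the same grasp; the last joint's range is limited). The gripper opens to 93 mm and grips with 3 to 60 N. Pads are 15 mm wide; open, the fingers measure 128 mm over their backs; the gripper's body (75 mm by 188 mm) begins 65 mm behind the grasp point.
Start: joints at [1.041, 0.13, 1.488, -0, 1.523, -0.085], TCP at [0.258, 0.542, 0.219] pointing down, gripper open.
Joint ranges: [-2.96, 2.96], [-0.89, 2.26], [0.02, 2.5], [-1.34, 4.48], [0, 2.73], [-2.66, 2.66]. Speed limits (rad/s): [2.39, 2.39, 2.79, 3.14, 3.14, 3.14].

### API

Orientations are given as a unit quaternion [x, y, z, w].
In Python, from cell import state, camera, camera_params, hand_in, boxes_of, cut_out gives the robot as it stands.
- The arm moves only by the tool jog_arm, never from a script. Its argument "rows" is text: rows parted by semicolons, each of 6 numbers parted by spaces: the shift along the tool's x, y, z in m, then the turn, a rotation vector about the tool's x, y, z in rad. A call has 1 to 5 rows; each row is the pose to reach, as a shift and turn from the pose commanded when the call began, along the tool's axes at that moment; what a row does not reach only later rows make up. A row lasts 1/12 s, in which the tool goes at most 41.7 mm and 7.16 degrees, less where a joint would pass 70% of its speed; a pose out of reach is approached as far as the arm can. A call with a gripper value outside its range is refused whole. "claw" is the closure, from 0 (fully open) to 1 (shut), set as the call begins (left out, the last holds). The fingers move at their own pace and stop on an object; the grip force is fixed at half the most. Time passes only in rows, so rows that repeat a pose let the fingers close. It gives the time, the measured TCP pose, the force, the opening and the grip force at its end, in the units of the state.
- state(): the state, without advancing time (a new reading comes with each control period).
- camera(name): name is "scene" or "side" or "wrist"; returns the picture (480x640x3 uint8, red, green, blue); there is no depth.
- camera_params(name): a dict with "mtx" (3x3 intrinsics, pixels), "rvec" (rotation vector, rad) and "tvec" (3), from world to camera coordinates, as OpenCV has them; the wrist camera has in their place "mount" (4x4, takes a point from camera to tool coordinates, whose origin is the TCP and whose axes are the flange's). Camera axes: x right, y down, z forward; pixel columns grow to the right and rows downward; lengths in m; the calibration is good to about 2 mm. A picture is of the moment at which its call begins: read the wrist's pose just before it. camera_params takes no time and is no camera call.
- hand_in(): hands the job in; it is judged then, once.
Trained networks look in the newest picture that a camera, given by its name, has taken for a name from the list of things; names that differ only in an ending like _2 or _b are one class to them, and where a whole thing is asked for, a point or a joint stands for the part that bears it (a point fixed in the world has none). Each returns a list of dicts, best first, with "conf" (0 to 1); they miss things now and then, are a little off and sometimes report something else, mostly with a low value. They report only what shows in the picture. A call takes as long as a camera call. They do not tell look-alikes from the thing itself.
- boxes_of(camera, query): "box" ([centre column, centre row, width, height] in pixels, round what is visible of it).
- cut_out(camera, query): "pixels" (480x640 bool, what is visible of it) and "box" ([centre column, centre row, width, height] in pixels, round what is visible of it).
The state is a dict: "time": time; "joints": joint angles; "joint_vel": joint speeds; "joint_torque": joint torques, N m; "position": TCP position; "tcp_rot": TCP orientation; "ft_force": force on the tool from outside, world axes, zero at the start; "ft_torque": the same for the moment, N m; "width": finger opening in m; "gripper_force": force on a finger pad.
Only numpy, scipy, OpenCV 4.12 (cv2) and the standard library are available. Lean on these libraries where they do the work, as an engineer would, in place of code of your own. Each camera call takes 0.05 s, during which the arm holds its last target. There are 200 camera calls.

### The job

Put each washed thing to drain in the empty drip dish of its own shape: the pot lid in the large round dish, the upturned cup (still upturned) in the small round one, the square jar in the square one and the scrubbing brush, bristles down, in the oblong one. Each must lie flat on the floor of its dish, inside the rim, and be let go. Do not tip the jar over, and leave the peg drawer as it stands.

Things in the scene. Friction and masses are not known exactly. Their poses are not given: they have to be found in the camera images.
- pot_lid: round aluminium pot lid, 116 mm across, lying flat, low dome 16 mm high in the middle with a round black knob (28 mm across, from 23 to 44 mm height, on a 16 mm stem) to lift it by. Origin: centre of its underside; z up. About 140 g.
- cup: blue plastic cup standing upturned: round, 80 mm tall, its mouth (below) 72 mm across at the foot, narrowing to 52 mm across at the top; 58 mm across at 52 mm height. Origin: centre of its underside (the mouth); z up towards the closed end. About 60 g; to stay upturned.
- jar: square glass jar, 52 x 52 mm, straight sides to 68 mm height, above them a round aluminium screw lid 46 mm across; 85 mm tall in all. Origin: centre of its underside; z up, x and y square to its sides. About 220 g.
- brush: red scrubbing brush lying bristles down: 100 mm long (its x) by 44 mm wide (its y), 42 mm tall in all; the hard back is the top 20 mm (height 22 to 42), the bristle block below is 36 mm wide. Both ends alike. Origin: centre of its underside (bristle tips); z up. About 110 g.
- dish_large_round: large round drip dish, 144 mm outside, 136 mm inside, white plastic, fixed to the bench; 3 mm floor, 4 mm wall, rim 8 mm above the bench (5 mm above the dish floor). Origin: centre of its underside, on the bench; z up. Belongs to the pot lid.
- dish_small_round: small round drip dish, 98 mm outside, 90 mm inside, white plastic, fixed to the bench; 3 mm floor, 4 mm wall, rim 8 mm above the bench (5 mm above the dish floor). Origin: centre of its underside, on the bench; z up. Belongs to the cup.
- dish_square: square drip dish, 76 mm outside, 68 mm inside, white plastic, fixed to the bench; 3 mm floor, 4 mm wall, rim 8 mm above the bench (5 mm above the dish floor). Origin: centre of its underside, on the bench; z up. x and y are square to its sides. Belongs to the jar.
- dish_oblong: oblong drip dish, 128 x 72 mm outside, 120 x 64 mm inside, white plastic, fixed to the bench; 3 mm floor, 4 mm wall, rim 8 mm above the bench (5 mm above the dish floor). Origin: centre of its underside, on the bench; z up. x runs along its length. Belongs to the brush.
- peg_box_drawer0_handle (a point): middle of the white bar handle, on the robot side, of the pull-out drawer of a low clear plastic peg box (200 mm deep, 160 mm wide, 75 mm tall) at the far middle of the bench; the drawer sticks out part way towards the robot with clothes pegs in it, and slides easily. To be left alone.
Not all that is in view belongs to the job. What is meant by the brush is not purple, and is the larger of those in its own colour.

How it is judged:
At the end, for the whole second after the job is handed in: Lid and cup within 12 mm of the centres of the large and small round dishes, jar and brush within 15 mm of those of the square and oblong dishes, brush within 0.25 rad of its dish's length; each flat on the dish floor (underside below 5.5 mm, tilt below 0.03 rad), at rest, released (horizontal distance between pot_lid and dish_large_round below 0.012 m and z of pot_lid in the frame of dish_large_round between 0 and 0.0055 m and angle between each of pot_lid, cup, jar, brush's own z axis and vertical below 0.03 rad and linear speed of each of pot_lid, cup, jar, brush below 0.02 m/s and angular speed of each of pot_lid, cup, jar, brush below 0.2 rad/s and contact force between each of pot_lid, cup, jar, brush and the fingers below 0.1 N and horizontal distance between cup and dish_small_round below 0.012 m and z of cup in the frame of dish_small_round between 0 and 0.0055 m and horizontal distance between jar and dish_square below 0.015 m and z of jar in the frame of dish_square between 0 and 0.0055 m and horizontal distance between brush and dish_oblong below 0.015 m and z of brush in the frame of dish_oblong between 0 and 0.0055 m and angle between the x axis of brush and the x axis of dish_oblong, either way round below 0.25 rad); the robot touches nothing.
It fails at once if the jar is tipped (more than 0.6 rad) (angle between jar's own z axis and vertical above 0.6 rad).
It fails at once if the peg drawer is pushed or pulled more than 20 mm (distance of peg_box_drawer0_handle from where it was at the start of the episode above 0.02 m).
It also fails if it takes over 128 s, if anything falls off the work surface, if the arm or the gripper's body presses on something with over 40 N, if the wrist force passes 120 N, or if a joint passes its speed limit or range.

## Working session

There is one attempt and no reset: what is moved stays moved. The work goes in short steps, Python scripts to look and compute and a tool call to move; the robot and the scene stay as the last step left them, time stands still between calls to the robot, and variables do not carry over. Pictures are saved under pics/ and viewed, at most 14 in all, crops included, and the job is handed in when it is done.

Besides the shell and the picture viewer there is one more tool, called after "Call:" as name(argument=value, ...) on one line, values as JSON. jog_arm: Moves the arm, as the interface text tells. Its arguments: {"type":"object","properties":{"rows":{"type":"string"},"claw":{"type":"number"}},"required":["rows"]}

```bash
ls; mkdir -p pics; python3 - <<'E'
from cell import *
import cv2,numpy as np
s=state();print(s)
for n in ["scene","side","wrist"]:
    im=camera(n);cv2.imwrite(f"pics/{n}0.png",im[:,:,::-1]);p=camera_params(n);print(n,{k:np.round(v,4).tolist() for k,v in p.items()})
E
```

```text
pics
{'time': 0.0, 'joints': array([ 1.04065087e+00,  1.31194345e-01,  1.48923471e+00,  2.59754310e-05,
        1.52303137e+00, -8.53908907e-02]), 'joint_vel': array([-3.05568849e-04,  1.23881574e-03, -7.64374042e-05, -2.89570212e-04,
        1.92659039e-04,  1.16822611e-04]), 'joint_torque': array([ 4.09980112e-04, -5.59838820e+01, -4.91762888e+01,  7.70007935e-02,
        3.51962820e-02, -1.00200257e-04]), 'position': array([0.25782051, 0.54115575, 0.21759213]), 'tcp_rot': array([ 2.20549509e-01,  9.75375334e-01, -8.86074687e-04, -2.95267080e-04]), 'ft_force': array([ 0.91716307,  0.5326628 , -0.41720504]), 'ft_torque': array([ 0.00637628, -0.0096138 , -0.01919995]), 'gripper_force': 0.0, 'width': 0.09256617854724777}
scene {'mtx': [[440.2542, 0.0, 317.5031], [0.0, 440.2542, 240.4933], [0.0, 0.0, 1.0]], 'rvec': [1.0323, 2.3612, -1.1207], 'tvec': [0.3112, -0.2245, 1.3638]}
side {'mtx': [[542.7727, 0.0, 317.6085], [0.0, 542.7727, 245.712], [0.0, 0.0, 1.0]], 'rvec': [0.2136, -2.6374, 1.5095], 'tvec': [0.5241, 0.0412, 1.5691]}
wrist {'mtx': [[337.834, 0.0, 321.3039], [0.0, 337.834, 245.234], [0.0, 0.0, 1.0]], 'mount': [[0.0002, -0.9662, -0.2578, 0.0704], [1.0, 0.0001, 0.0005, -0.0006], [-0.0004, -0.2578, 0.9662, -0.1658], [0.0, 0.0, 0.0, 1.0]]}
```

View pics/scene0.png

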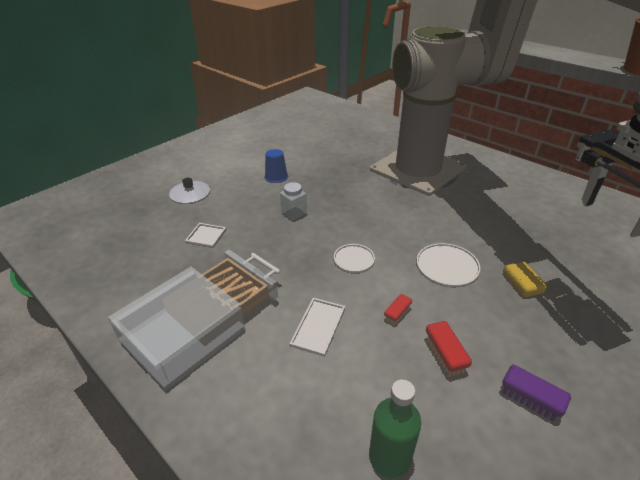

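View pics/side0.png

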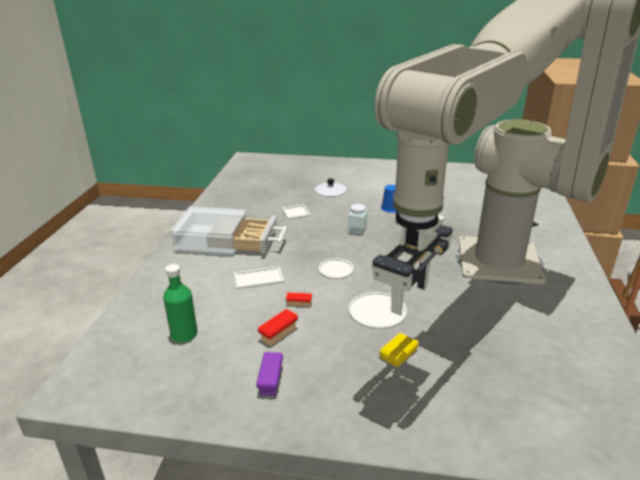

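```bash
cat > h.py <<'E'
from cell import *
import cv2,numpy as np
from scipy.spatial.transform import Rotation as R
def PM(n,s=None):
    p=camera_params(n)
    if n=="wrist":
        T=np.eye(4);T[:3,:3]=R.from_quat(s["tcp_rot"]).as_matrix();T[:3,3]=s["position"]
        E=np.linalg.inv(T@p["mount"])[:3]
    else: E=np.hstack([cv2.Rodrigues(np.array(p["rvec"],float))[0],np.array(p["tvec"],float).reshape(3,1)])
    return np.array(p["mtx"])@E
def plane(P,uv,z):
    H=np.column_stack([P[:,0],P[:,1],P[:,2]*z+P[:,3]])
    q=np.linalg.solve(H,[*uv,1]);return q[:2]/q[2]
def tri(P1,a,P2,b):
    X=cv2.triangulatePoints(P1,P2,np.array(a,float).reshape(2,1),np.array(b,float).reshape(2,1));return (X[:3]/X[3]).ravel()
def proj(P,X):
    q=P@np.append(X,1);return q[:2]/q[2]
E
python3 - <<'E'
from h import *
for n in ["scene","side"]:
    camera(n);P=PM(n)
    for q in ["pot_lid","cup","jar","brush","dish_large_round","dish_small_round","dish_square","dish_oblong","peg_box_drawer0_handle"]:
        for d in boxes_of(n,q):
            if d["conf"]>.25: print(n,q,round(d["conf"],2),np.round(d["box"]).astype(int),plane(P,d["box"][:2],.008 if 'dish' in q else .03).round(3))
E
```

```text
scene pot_lid 0.83 [190 191  41  29] [ 0.575 -0.374]
scene cup 0.91 [277 165  22  33] [ 0.314 -0.3  ]
scene jar 0.7 [294 202  27  41] [ 0.417 -0.123]
scene brush 0.65 [399 309  24  25] [0.541 0.303]
scene brush 0.63 [449 350  49  57] [0.561 0.428]
scene brush 0.55 [534 391  73  52] [0.539 0.576]
scene dish_large_round 0.89 [448 265  61  44] [0.336 0.3  ]
scene dish_small_round 0.71 [354 259  40  34] [0.467 0.127]
scene dish_square 0.61 [205 235  40  23] [ 0.648 -0.209]
scene dish_square 0.46 [449 266  62  48] [0.337 0.302]
scene dish_oblong 0.68 [318 325  55  57] [0.666 0.2  ]
scene dish_oblong 0.32 [239 283  79  64] [ 0.7   -0.011]
scene peg_box_drawer0_handle 0.87 [241 283  78  67] [0.707 0.012]
side pot_lid 0.83 [330 188  32  21] [ 0.548 -0.362]
side cup 0.76 [389 198  18  26] [ 0.336 -0.31 ]
side cup 0.72 [334 267  37  19] [0.458 0.154]
side jar 0.77 [356 221  21  30] [ 0.428 -0.127]
side brush 0.71 [298 300  27  14] [0.528 0.319]
side brush 0.59 [277 326  41  36] [0.554 0.429]
side brush 0.59 [270 375  26  46] [0.531 0.588]
side dish_large_round 0.76 [377 311  53  37] [0.328 0.307]
side dish_small_round 0.63 [337 269  34  19] [0.454 0.131]
side dish_square 0.77 [296 213  24  13] [ 0.639 -0.196]
side dish_oblong 0.74 [260 278  49  24] [0.655 0.206]
side peg_box_drawer0_handle 0.98 [259 235  53  38] [0.71  0.012]
side peg_box_drawer0_handle 0.52 [338 270  35  16] [0.445 0.168]
```

The meant brush is the large red one at scene (449,347). The other candidates are the small red one (399,308), the purple one (535,391) and the yellow sponge (524,279). The task says not purple and the larger of its colour. First I'll move to a wrist view over that side.

Call:
jog_arm(rows="-0.161 -0.057 -0.016 0 0 0;-0.161 -0.057 -0.016 0 0 0;-0.161 -0.057 -0.016 0 0 0;-0.161 -0.057 -0.016 0 0 0;-0.161 -0.057 -0.016 0 0 0")

```text
time: 1.57
position: [0.3834, 0.4168, 0.2356]
tcp_rot: [0.223, 0.975, -0.0, 0.002]
ft_force: [0.1, 0.3, 0.4]
width: 0.0931
gripper_force: 0.0
```

Call:
jog_arm(rows="-0.161 -0.057 -0.016 0 0 0;-0.161 -0.057 -0.016 0 0 0;-0.161 -0.057 -0.016 0 0 0;-0.161 -0.057 -0.016 0 0 0;-0.161 -0.057 -0.016 0 0 0")

```text
time: 1.98
position: [0.5039, 0.2956, 0.2514]
tcp_rot: [0.223, 0.975, -0.0, 0.001]
ft_force: [0.1, 0.2, 0.3]
width: 0.093
gripper_force: 0.0
```

```bash
cat >> h.py <<'E'
def see(qs,thr=.3,save=None):
    """wrist masks: centroid of the min-area rect and box, on the plane at height z"""
    s=state();im=camera("wrist");P=PM("wrist",s)
    if save: cv2.imwrite(save,im[:,:,::-1])
    print("tcp",s["position"].round(4))
    for q,z in qs.items():
        for d in cut_out("wrist",q):
            if d["conf"]<thr: continue
            c=cv2.convexHull(max(cv2.findContours(d["pixels"].astype(np.uint8),0,2)[0],key=len))[:,0].astype(float)
            w=np.array([plane(P,p,z) for p in c])*1000
            r=cv2.minAreaRect(w.astype(np.float32));e=cv2.minEnclosingCircle(w.astype(np.float32))
            print(q,round(d["conf"],2),"box",np.round(d["box"]).astype(int),"rect",np.round(r[0],1),np.round(r[1],1),round(r[2],1),"circ",np.round(e[0],1),round(e[1],1))
E
python3 - <<'E'
from h import *
see(dict(brush=.042,dish_large_round=.008,dish_small_round=.008,dish_oblong=.008,dish_square=.008,jar=.068,cup=.08,pot_lid=.0),save="pics/w1.png")
E
```

```text
tcp [0.5039 0.2956 0.2514]
brush 0.94 box [328 237  46  61] rect [526.4 295.5] [64.9 29.4] 3.5 circ [526.2 295.9] 33.5
brush 0.78 box [442 210  89  47] rect [552.3 417.8] [101.6  45.4] 58.0 circ [552.7 417.4] 52.6
brush 0.62 box [564 132 115  78] rect [533.5 566.4] [ 47.4 110. ] 4.5 circ [532.7 566.3] 58.1
dish_large_round 0.66 box [250  72 132 142] rect [329.9 294.6] [144.1 141.8] 39.6 circ [330.5 293.6] 73.7
dish_small_round 0.91 box [180 243  79  74] rect [458.6 121.5] [99.2 96.8] 64.2 circ [458.6 120.7] 50.4
dish_oblong 0.62 box [299 346  85  91] rect [617.6 200. ] [104.2  54.4] 64.2 circ [639.6 189.4] 52.1
jar 0.56 box [ 19 289  38  36] rect [423.7 -37.1] [43.8 38.6] 52.5 circ [427.4 -41.4] 24.9
```

View pics/w1.png

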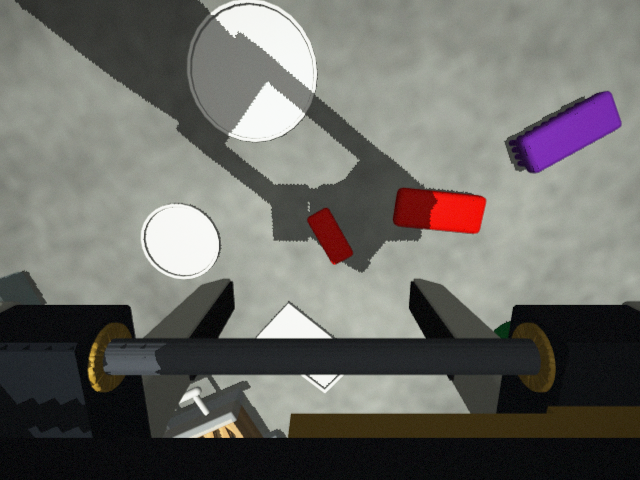

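The wrist view shows the large red brush at (440,210), the small red one at (330,236) and the purple one at (564,132). The large round dish is at (250,72) and the small round one at (180,241). The gripper hides the oblong dish at about (299,346). Next come scene and side measurements with the fixed cameras, and a crop to confirm the brush.

```bash
python3 - <<'E'
from h import *
im=cv2.imread("pics/w1.png")[90:300,250:640];cv2.imwrite("pics/crop1.png",cv2.resize(im,None,fx=2,fy=2,interpolation=cv2.INTER_CUBIC))
pix={}
for n in ["scene","side"]:
    camera(n);P=PM(n)
    for q,z in dict(brush=.042,dish_oblong=.008,dish_square=.008,dish_small_round=.008,dish_large_round=.008,jar=.068,cup=.0,pot_lid=.0).items():
        for d in cut_out(n,q)[:3]:
            if d["conf"]<.3: continue
            c=cv2.convexHull(max(cv2.findContours(d["pixels"].astype(np.uint8),0,2)[0],key=len))[:,0].astype(float)
            w=np.array([plane(P,p,z) for p in c])*1000
            r=cv2.minAreaRect(w.astype(np.float32))
            print(n,q,round(d["conf"],2),"box",np.round(d["box"]).astype(int),"rect",np.round(r[0],1),np.round(r[1],1),round(r[2],1))
            if q.startswith("dish") : pix.setdefault(q,{}).setdefault(n,d["box"][:2])
for q,v in pix.items():
    if len(v)==2: print("tri",q,tri(PM("scene"),v["scene"],PM("side"),v["side"]).round(4))
s=state();W=PM("wrist",s)
print("brush tri", tri(W,(442,210),PM("scene"),(449,345)).round(3))
E
```

```text
scene brush 0.88 box [450 350  48  58] rect [567.2 424. ] [111.8  58.1] 59.3
scene brush 0.69 box [399 309  26  28] rect [551.4 305.6] [79.  33.6] 3.8
scene dish_oblong 0.81 box [317 324  52  57] rect [666.5 199. ] [133.2  73.3] 22.7
scene dish_square 0.9 box [205 234  39  24] rect [ 644.9 -207.4] [86.4 78.2] 27.4
scene dish_small_round 0.71 box [354 259  38  30] rect [462.3 123.7] [98.7 93.7] 42.4
scene dish_large_round 0.82 box [449 266  64  47] rect [331.8 294.9] [147.8 147.3] 64.0
scene jar 0.71 box [293 202  26  39] rect [451.6 -86.8] [165.8  67. ] 46.8
scene cup 0.82 box [278 165  22  31] rect [ 279.7 -343.7] [210.1  63.5] 48.2
scene cup 0.52 box [316 327  53  56] rect [662.3 194.3] [132.9  74.1] 23.0
side brush 0.83 box [275 329  40  35] rect [547.1 440.5] [120.5  70. ] 59.0
side brush 0.67 box [298 302  26  19] rect [525.1 330.6] [66.4 56.3] 1.9
side dish_oblong 0.83 box [259 277  45  23] rect [662.6 201. ] [129.1  84.6] 23.1
side dish_square 0.63 box [294 209  27  16] rect [ 616.9 -214.2] [37.  90.6] 11.5
side dish_small_round 0.98 box [335 268  36  20] rect [459.3 123.3] [ 93.6 104.2] 8.6
side dish_large_round 0.76 box [378 311  50  32] rect [329.1 298.3] [142.3 148.6] 8.6
side jar 0.95 box [356 220  20  27] rect [421.2 -71.1] [ 55.7 198.5] 5.3
side jar 0.31 box [276 329  40  31] rect [541.2 472.1] [114.2  67.2] 60.3
side cup 0.96 box [391 197  24  28] rect [ 330.  -379.8] [ 65.2 236. ] 0.8
side cup 0.45 box [259 234  51  38] rect [731.9 -56.8] [160.2 240.2] 0.9
side pot_lid 0.55 box [336 189  23  19] rect [ 537.3 -438.4] [ 74.  135.9] 8.9
tri dish_oblong [0.6628 0.1926 0.0017]
tri dish_square [ 0.6492 -0.205   0.0161]
tri dish_small_round [0.4612 0.1241 0.0049]
tri dish_large_round [3.268e-01 2.968e-01 2.000e-04]
brush tri [0.552 0.425 0.033]
```

View pics/crop1.png

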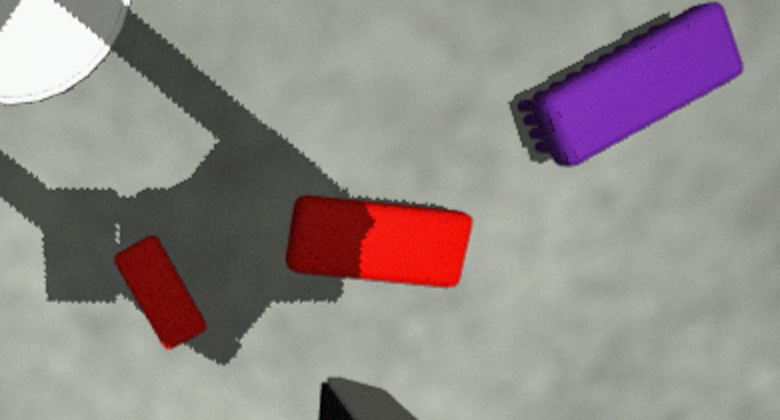

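```bash
cat >> h.py <<'E'
def plan(*targets):
    """targets (x,y,z,a deg of tool y); prints, per call, the tool-axis shift (m) and turn about tool z (rad)"""
    s=state();p=s["position"].copy();M=R.from_quat(s["tcp_rot"]).as_matrix();a=np.arctan2(M[1,1],M[0,1])
    print("at",p.round(4),"a",np.degrees(a).round(1),"tilt",np.arccos(-M[2,2]).round(4))
    for x,y,z,ad in targets:
        da=(np.radians(ad)-a) if abs(np.radians(ad)-a)<np.pi else (np.radians(ad)-a+np.pi)%(2*np.pi)-np.pi
        n=max(1,int(np.ceil(max(np.linalg.norm(np.array([x,y,z])-p)/.205,abs(da)/.62))))
        af=a+da;print("->",(x,y,z,ad))
        for k in range(n,0,-1):
            d=(np.array([x,y,z])-p)/k
            A=np.array([[-np.sin(a),np.cos(a),0],[np.cos(a),np.sin(a),0],[0,0,-1]])
            t=(A@d).round(3);r=round(-(af-a)/k,3);print("   ",*t,0,0,r)
            p=p+A.T@t;a-=r
E
python3 - <<'E'
from h import *
plan((.553,.420,.12,148),(.553,.420,.015,148))
E
```

```text
at [0.4998 0.3002 0.2506] a 64.5 tilt 0.0
-> (0.553, 0.42, 0.12, 148)
    0.001 0.044 0.044 0 0 -0.486
    -0.019 0.039 0.043 0 0 -0.486
    -0.035 0.026 0.044 0 0 -0.485
-> (0.553, 0.42, 0.015, 148)
    -0.0 -0.001 0.105 0 0 -0.0
```

Call:
jog_arm(rows="0.001 0.044 0.044 0 0 -0.486;0.001 0.044 0.044 0 0 -0.486;0.001 0.044 0.044 0 0 -0.486;0.001 0.044 0.044 0 0 -0.486;0.001 0.044 0.044 0 0 -0.486", claw=0)

```text
time: 3.75
position: [0.5175, 0.3404, 0.2058]
tcp_rot: [-0.023, 1.0, -0.0, -0.001]
ft_force: [0.8, 0.2, 0.1]
width: 0.093
gripper_force: 0.0
```

Call:
jog_arm(rows="-0.019 0.039 0.043 0 0 -0.486;-0.019 0.039 0.043 0 0 -0.486;-0.019 0.039 0.043 0 0 -0.486;-0.019 0.039 0.043 0 0 -0.486;-0.019 0.039 0.043 0 0 -0.486")

```text
time: 4.17
position: [0.5351, 0.3801, 0.1633]
tcp_rot: [-0.261, 0.965, -0.0, -0.0]
ft_force: [-0.3, 0.5, -0.2]
width: 0.0931
gripper_force: 0.0
```

Call:
jog_arm(rows="-0.035 0.026 0.044 0 0 -0.485;-0.035 0.026 0.044 0 0 -0.485;-0.035 0.026 0.044 0 0 -0.485;-0.035 0.026 0.044 0 0 -0.485;-0.035 0.026 0.044 0 0 -0.485")

```text
time: 4.58
position: [0.5524, 0.4202, 0.1195]
tcp_rot: [-0.484, 0.875, -0.0, -0.0]
ft_force: [1.2, -0.3, 0.6]
width: 0.0929
gripper_force: 0.0
```

Call:
jog_arm(rows="0 0 0.03 0 0 0;0 0 0.06 0 0 0;0 0 0.085 0 0 0;0 0 0.105 0 0 0;0 0 0.105 0 0 0")

```text
time: 5.0
position: [0.5494, 0.4179, 0.0095]
tcp_rot: [-0.481, 0.877, -0.0, -0.004]
ft_force: [0.3, -0.4, -1.3]
width: 0.0926
gripper_force: 0.0
```

Call:
jog_arm(rows="0 0 0 0 0 0;0 0 0 0 0 0;0 0 0 0 0 0;0 0 0 0 0 0;0 0 0 0 0 0", claw=1)

```text
time: 5.42
position: [0.5534, 0.4208, 0.0166]
tcp_rot: [-0.484, 0.875, 0.0, 0.001]
ft_force: [0.2, -1.1, -0.5]
width: 0.0643
gripper_force: 0.0
```

Call:
jog_arm(rows="0 0 0 0 0 0;0 0 0 0 0 0;0 0 0 0 0 0;0 0 0 0 0 0;0 0 0 0 0 0")

```text
time: 5.83
position: [0.5525, 0.4202, 0.0149]
tcp_rot: [-0.485, 0.875, -0.0, 0.0]
ft_force: [-0.0, 0.1, 2.8]
width: 0.0437
gripper_force: 30.0
```

```bash
python3 - <<'E'
from h import *
s=state();print(s["width"],s["gripper_force"],s["ft_force"].round(1))
plan((.553,.420,.08,148),(.664,.200,.08,112.8),(.664,.200,.0195,112.8))
E
```

```text
0.04366601515195906 29.99252736568451 [-0.   0.1  2.8]
at [0.5525 0.4202 0.0149] a 148.0 tilt 0.0003
-> (0.553, 0.42, 0.08, 148)
    -0.0 -0.001 -0.065 0 0 -0.0
-> (0.664, 0.2, 0.08, 112.8)
    0.064 -0.105 -0.0 0 0 0.307
    0.029 -0.12 -0.0 0 0 0.307
-> (0.664, 0.2, 0.0195, 112.8)
    -0.0 0.0 0.06 0 0 0.0
```

Call:
jog_arm(rows="0 0 -0.015 0 0 0;0 0 -0.035 0 0 0;0 0 -0.055 0 0 0;0 0 -0.065 0 0 0;0 0 -0.065 0 0 0")

```text
time: 6.25
position: [0.5544, 0.4215, 0.0841]
tcp_rot: [-0.485, 0.875, 0.0, 0.003]
ft_force: [0.8, 0.2, -0.3]
width: 0.0437
gripper_force: 30.0
```

Call:
jog_arm(rows="0.013 -0.02 0 0 0 0.06;0.026 -0.042 0 0 0 0.125;0.039 -0.063 0 0 0 0.19;0.052 -0.085 0 0 0 0.25;0.064 -0.105 0 0 0 0.307")

```text
time: 6.67
position: [0.6072, 0.3087, 0.0783]
tcp_rot: [-0.344, 0.939, -0.0, -0.001]
ft_force: [-0.7, 0.0, -1.0]
width: 0.0439
gripper_force: 30.0
```

Call:
jog_arm(rows="0.007 -0.03 0 0 0 0.08;0.014 -0.06 0 0 0 0.16;0.021 -0.09 0 0 0 0.23;0.026 -0.11 0 0 0 0.285;0.029 -0.12 0 0 0 0.307")

```text
time: 7.08
position: [0.6636, 0.1969, 0.0784]
tcp_rot: [-0.195, 0.981, -0.0, -0.001]
ft_force: [-0.7, 0.1, -1.0]
width: 0.0443
gripper_force: 30.0
```

Call:
jog_arm(rows="0 0 0.01 0 0 0;0 0 0.022 0 0 0;0 0 0.034 0 0 0;0 0 0.042 0 0 0;0 0 0.047 0 0 0")

```text
time: 7.5
position: [0.6608, 0.2012, 0.0294]
tcp_rot: [-0.199, 0.98, 0.0, -0.002]
ft_force: [-0.6, -0.3, -1.0]
width: 0.0436
gripper_force: 30.0
```

Call:
jog_arm(rows="0 0 0 0 0 0;0 0 0 0 0 0;0 0 0 0 0 0;0 0 0 0 0 0")

```text
time: 7.83
position: [0.6638, 0.2004, 0.0337]
tcp_rot: [-0.198, 0.98, 0.0, 0.001]
ft_force: [-0.7, 0.3, -0.9]
width: 0.0437
gripper_force: 30.0
```

```bash
python3 - <<'E'
from h import *
plan((.664,.200,.0195,112.8))
im=camera("scene");cv2.imwrite("pics/s2.png",cv2.resize(im[270:370,230:390,::-1],None,fx=4,fy=4));P=PM("scene")
for d in cut_out("scene","dish_oblong")[:1]+cut_out("scene","brush"):
    c=cv2.convexHull(max(cv2.findContours(d["pixels"].astype(np.uint8),0,2)[0],key=len))[:,0]
    print(d["conf"],d["box"])
    for z in(.0,.04): print(z,cv2.minAreaRect(np.array([plane(P,p,z) for p in c],np.float32)*1000))
E
```

```text
at [0.6638 0.2004 0.0337] a 112.8 tilt 0.0016
-> (0.664, 0.2, 0.0195, 112.8)
    0.0 -0.0 0.014 0 0 0.001
0.66 [205.6, 233.2, 38.2, 24.8]
0.0 ((641.9506225585938, -216.94921875), (83.16687774658203, 81.9453125), 27.731725692749023)
0.04 ((667.0447387695312, -170.42715454101562), (78.40087127685547, 77.24937438964844), 27.73185920715332)
0.92 [316.0, 317.4, 36.0, 45.1]
0.0 ((646.725341796875, 175.86502075195312), (117.23909759521484, 51.98461151123047), 26.774898529052734)
0.04 ((671.5458374023438, 199.87640380859375), (110.52066802978516, 49.00559997558594), 26.774921417236328)
0.81 [398.4, 309.0, 27.3, 29.3]
0.0 ((517.82861328125, 286.3381652832031), (84.19039916992188, 35.019798278808594), 5.286082744598389)
0.04 ((550.0357055664062, 304.01873779296875), (79.36573028564453, 33.01295852661133), 5.286036014556885)
```

View pics/s2.png

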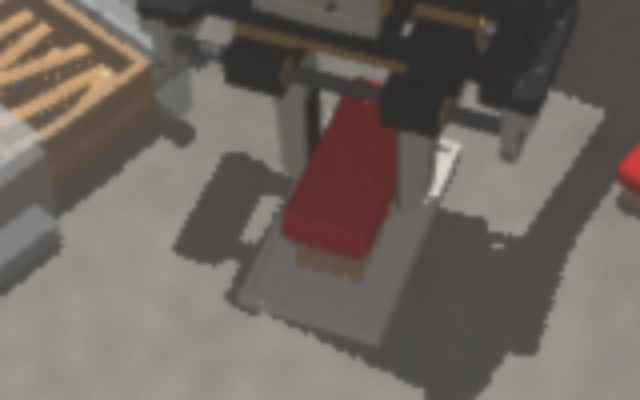

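The brush hangs over the oblong dish and is aligned with it (crop around (340,190)). I'll lower it, let go, rise and go to the second viewpoint.

Call:
jog_arm(rows="0 0 0.004 0 0 0;0 0 0.008 0 0 0;0 0 0.012 0 0 0;0 0 0.0145 0 0 0;0 0 0.0145 0 0 0")

```text
time: 8.4
position: [0.6629, 0.2, 0.0178]
tcp_rot: [-0.198, 0.98, -0.0, -0.0]
ft_force: [0.2, 0.7, -1.2]
width: 0.044
gripper_force: 30.0
```

Call:
jog_arm(rows="0 0 0 0 0 0;0 0 0 0 0 0;0 0 0.001 0 0 0;0 0 0.001 0 0 0")

```text
time: 8.73
position: [0.6632, 0.2, 0.0178]
tcp_rot: [-0.198, 0.98, -0.0, -0.0]
ft_force: [-3.5, -0.8, 4.8]
width: 0.0437
gripper_force: 30.0
```

Call:
jog_arm(rows="0 0 0 0 0 0;0 0 0 0 0 0;0 0 0 0 0 0;0 0 0 0 0 0;0 0 0 0 0 0", claw=0)

```text
time: 9.15
position: [0.6631, 0.2, 0.017]
tcp_rot: [-0.198, 0.98, 0.0, -0.0]
ft_force: [0.2, -0.3, 0.3]
width: 0.0726
gripper_force: 0.0
```

Call:
jog_arm(rows="0 0 -0.01 0 0 0;0 0 -0.04 0 0 0;0 0 -0.08 0 0 0;0 0 -0.12 0 0 0;0 0 -0.16 0 0 0")

```text
time: 9.57
position: [0.6627, 0.2, 0.1794]
tcp_rot: [-0.198, 0.98, -0.0, -0.0]
ft_force: [1.2, 0.5, 0.6]
width: 0.0925
gripper_force: 0.0
```

```bash
python3 - <<'E'
from h import *
plan((.62,-.26,.28,90))
E
```

```text
at [0.6627 0.2    0.1794] a 112.8 tilt 0.0002
-> (0.62, -0.26, 0.28, 90)
    0.073 -0.136 -0.034 0 0 0.133
    0.054 -0.144 -0.033 0 0 0.133
    0.034 -0.15 -0.034 0 0 0.132
```

Call:
jog_arm(rows="0.073 -0.136 -0.034 0 0 0.133;0.073 -0.136 -0.034 0 0 0.133;0.073 -0.136 -0.034 0 0 0.133;0.073 -0.136 -0.034 0 0 0.133;0.073 -0.136 -0.034 0 0 0.133")

```text
time: 9.98
position: [0.6493, 0.0401, 0.2146]
tcp_rot: [-0.13, 0.992, -0.002, 0.002]
ft_force: [0.6, -0.1, 1.0]
width: 0.0926
gripper_force: 0.0
```

Call:
jog_arm(rows="0.054 -0.144 -0.033 0 0 0.133;0.054 -0.144 -0.033 0 0 0.133;0.054 -0.144 -0.033 0 0 0.133;0.054 -0.144 -0.033 0 0 0.133;0.054 -0.144 -0.033 0 0 0.133")

```text
time: 10.4
position: [0.6342, -0.1128, 0.2469]
tcp_rot: [-0.063, 0.998, -0.002, 0.001]
ft_force: [0.0, 0.4, 0.4]
width: 0.093
gripper_force: 0.0
```

Call:
jog_arm(rows="0.034 -0.15 -0.034 0 0 0.132;0.034 -0.15 -0.034 0 0 0.132;0.034 -0.15 -0.034 0 0 0.132;0.034 -0.15 -0.034 0 0 0.132;0.034 -0.15 -0.034 0 0 0.132")

```text
time: 10.82
position: [0.6196, -0.2657, 0.2802]
tcp_rot: [0.003, 1.0, -0.002, 0.001]
ft_force: [1.1, 0.9, 0.2]
width: 0.0931
gripper_force: 0.0
```

Call:
jog_arm(rows="0 0 0 0 0 0;0 0 0 0 0 0;0 0 0 0 0 0")

```text
time: 11.07
position: [0.6206, -0.2581, 0.2778]
tcp_rot: [-0.001, 1.0, 0.0, -0.0]
ft_force: [0.4, -0.8, 0.8]
width: 0.093
gripper_force: 0.0
```

```bash
python3 - <<'E'
from h import *
see(dict(dish_square=.008,jar=.068,cup=.08,pot_lid=.0,dish_small_round=.008),save="pics/w2.png")
E
```

```text
tcp [ 0.6206 -0.2581  0.2778]
dish_square 0.88 box [358 228  75  77] rect [ 642.4 -213.3] [77.8 76.2] 27.2 circ [ 642.4 -213.1] 52.4
jar 0.71 box [457  35  75  69] rect [ 433.7 -124.5] [69.7 64.9] 83.3 circ [ 433.  -126.2] 44.5
pot_lid 0.74 box [197 158  96  93] rect [ 554.3 -414.8] [115.3 115.2] 54.1 circ [ 555.  -415.4] 58.8
dish_small_round 0.86 box [618  78  42  86] rect [465.7  91.3] [96.6 49.9] 13.7 circ [460.3 113.5] 48.3
```

View pics/w2.png

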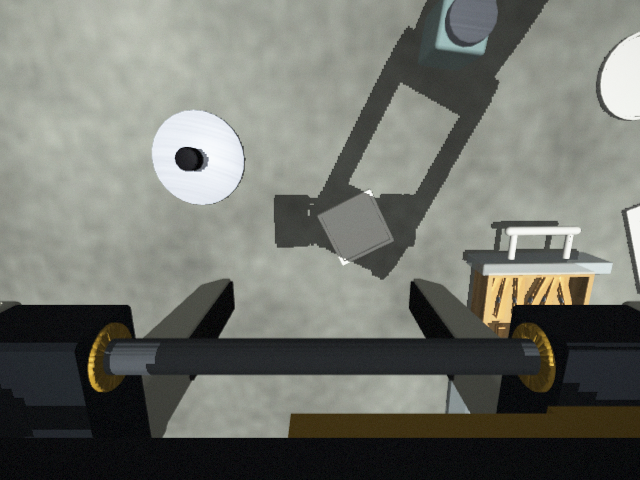

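Wrist view 2 shows the lid at (197,158) with its knob at (188,159). The square dish is at (356,228), turned by about 27°. The jar is at (460,30), cut by the image edge. The drawer handle is at (543,231). Next I check the knob position and height by triangulation.

```bash
python3 - <<'E'
from h import *
s=state();W=PM("wrist",s);S=PM("scene")
print("knob plane .044",plane(W,(188,159),.044),"tri w/scene",tri(W,(188,159),S,(188,183)),"tri w/side",tri(W,(188,159),PM("side"),(331,181)))
print("handle tri",tri(W,(543,231),S,(263,265)))
plan((.555,-.415,.12,90),(.555,-.415,.022,90))
E
```

```text
knob plane .044 [ 0.55431243 -0.41282341] tri w/scene [ 0.55282611 -0.41761164  0.02794348] tri w/side [ 0.55319491 -0.41690997  0.03357992]
handle tri [0.64204683 0.01195626 0.03778487]
at [ 0.6205 -0.2591  0.2781] a 90.1 tilt 0.0002
-> (0.555, -0.415, 0.12, 90)
    0.033 -0.078 0.079 0 0 0.001
    0.033 -0.078 0.079 0 0 0.0
-> (0.555, -0.415, 0.022, 90)
    -0.0 0.0 0.098 0 0 0.0
```

Call:
jog_arm(rows="0.033 -0.077 0.079 0 0 0;0.033 -0.077 0.079 0 0 0;0.033 -0.077 0.079 0 0 0;0.033 -0.077 0.079 0 0 0;0.033 -0.077 0.079 0 0 0")

```text
time: 11.78
position: [0.5858, -0.337, 0.1969]
tcp_rot: [0.001, 1.0, 0.001, -0.002]
ft_force: [-0.2, 0.8, 0.6]
width: 0.0934
gripper_force: 0.0
```

Call:
jog_arm(rows="0.033 -0.078 0.079 0 0 0;0.033 -0.078 0.079 0 0 0;0.033 -0.078 0.079 0 0 0;0.033 -0.078 0.079 0 0 0;0.033 -0.078 0.079 0 0 0")

```text
time: 12.2
position: [0.5542, -0.4145, 0.1198]
tcp_rot: [0.0, 1.0, 0.001, -0.0]
ft_force: [0.9, 0.4, 1.0]
width: 0.0929
gripper_force: 0.0
```

Call:
jog_arm(rows="0 0 0.025 0 0 0;0 0 0.05 0 0 0;0 0 0.07 0 0 0;0 0 0.085 0 0 0;0 0 0.092 0 0 0")

```text
time: 12.62
position: [0.5555, -0.4133, 0.0279]
tcp_rot: [-0.001, 1.0, 0.0, 0.0]
ft_force: [-0.2, -0.6, -0.5]
width: 0.0929
gripper_force: 0.0
```

Call:
jog_arm(rows="0 0 0.003 0 0 0;0 0 0.006 0 0 0;0 0 0.006 0 0 0;0 0 0.006 0 0 0")

```text
time: 12.95
position: [0.5552, -0.4155, 0.0237]
tcp_rot: [-0.0, 1.0, -0.001, 0.001]
ft_force: [0.6, 0.1, 1.2]
width: 0.0929
gripper_force: 0.0
```

Call:
jog_arm(rows="0 0 0 0 0 0;0 0 0 0 0 0;0 0 0 0 0 0;0 0 0 0 0 0;0 0 0 0 0 0", claw=1)

```text
time: 13.37
position: [0.5543, -0.415, 0.0223]
tcp_rot: [-0.0, 1.0, -0.0, 0.0]
ft_force: [-0.8, 0.4, 0.4]
width: 0.0638
gripper_force: 0.0
```

Call:
jog_arm(rows="0 0 0 0 0 0;0 0 0 0 0 0;0 0 0 0 0 0;0 0 0 0 0 0;0 0 0 0 0 0")

```text
time: 13.78
position: [0.5543, -0.4149, 0.0221]
tcp_rot: [-0.0, 1.0, 0.0, -0.0]
ft_force: [-0.5, -0.3, 0.3]
width: 0.0307
gripper_force: 0.0
```

```bash
python3 - <<'E'
from h import *
s=state();print(s["width"],s["gripper_force"],s["ft_force"].round(1))
plan((.555,-.415,.16,90),(.33,.295,.16,90),(.33,.295,.035,90))
E
```

```text
0.030681202971915157 0.0 [-0.5 -0.3  0.3]
at [ 0.5543 -0.4149  0.0221] a 90.0 tilt 0.0001
-> (0.555, -0.415, 0.16, 90)
    -0.001 -0.0 -0.138 0 0 0.0
-> (0.33, 0.295, 0.16, 90)
    0.056 0.177 0.0 0 0 0.0
    0.056 0.178 0.0 0 0 0.0
    0.057 0.177 0.0 0 0 0.0
    0.056 0.178 0.0 0 0 0.0
-> (0.33, 0.295, 0.035, 90)
    0.0 -0.0 0.125 0 0 0.0
```

Call:
jog_arm(rows="0 0 0 0 0 0;0 0 0 0 0 0;0 0 0 0 0 0")

```text
time: 14.03
position: [0.5543, -0.4148, 0.0221]
tcp_rot: [-0.0, 1.0, 0.0, -0.0]
ft_force: [-0.5, 0.1, -1.0]
width: 0.0268
gripper_force: 30.0
```

Call:
jog_arm(rows="0 0 -0.012 0 0 0;0 0 -0.04 0 0 0;0 0 -0.075 0 0 0;0 0 -0.11 0 0 0;0 0 -0.138 0 0 0")

```text
time: 14.45
position: [0.5547, -0.4153, 0.164]
tcp_rot: [-0.0, 1.0, -0.001, 0.001]
ft_force: [0.8, -0.2, -1.4]
width: 0.0277
gripper_force: 30.0
```

Call:
jog_arm(rows="0.005 0.015 0 0 0 0;0.015 0.048 0 0 0 0;0.027 0.087 0 0 0 0;0.04 0.127 0 0 0 0;0.053 0.167 0 0 0 0")

```text
time: 14.87
position: [0.5007, -0.2473, 0.1607]
tcp_rot: [0.0, 1.0, -0.0, 0.0]
ft_force: [0.6, 0.5, -1.7]
width: 0.0275
gripper_force: 30.0
```

Call:
jog_arm(rows="0.012 0.038 0 0 0 0;0.024 0.076 0 0 0 0;0.036 0.114 0 0 0 0;0.048 0.152 0 0 0 0;0.06 0.19 0 0 0 0")

```text
time: 15.28
position: [0.4407, -0.0572, 0.1609]
tcp_rot: [0.0, 1.0, -0.0, 0.001]
ft_force: [1.4, 1.6, -2.2]
width: 0.0274
gripper_force: 30.0
```

Call:
jog_arm(rows="0.012 0.038 0 0 0 0;0.024 0.076 0 0 0 0;0.036 0.114 0 0 0 0;0.048 0.152 0 0 0 0;0.06 0.19 0 0 0 0")

```text
time: 15.7
position: [0.3807, 0.1328, 0.1612]
tcp_rot: [0.0, 1.0, 0.0, 0.001]
ft_force: [0.7, 0.6, -0.9]
width: 0.0272
gripper_force: 30.0
```

Call:
jog_arm(rows="0.012 0.038 0 0 0 0;0.024 0.076 0 0 0 0;0.035 0.11 0 0 0 0;0.044 0.139 0 0 0 0;0.051 0.163 0 0 0 0")

```text
time: 16.12
position: [0.3293, 0.2965, 0.1611]
tcp_rot: [-0.001, 1.0, 0.001, 0.001]
ft_force: [0.8, 0.9, -1.9]
width: 0.0272
gripper_force: 30.0
```

Call:
jog_arm(rows="0 0 0.02 0 0 0;0 0 0.05 0 0 0;0 0 0.08 0 0 0;0 0 0.1 0 0 0;0 0 0.11 0 0 0")

```text
time: 16.53
position: [0.3287, 0.2932, 0.0477]
tcp_rot: [-0.0, 1.0, -0.001, -0.002]
ft_force: [-0.5, 0.2, -2.5]
width: 0.0272
gripper_force: 30.0
```

```bash
python3 - <<'E'
from h import *
s=state();print(s["width"],s["gripper_force"])
plan((.33,.295,.027,90))
im=camera("scene");cv2.imwrite("pics/s3.png",cv2.resize(im[190:310,380:540,::-1],None,fx=4,fy=4))
E
```

```text
0.02722765962633174 29.999688863754272
at [0.3287 0.2932 0.0477] a 90.0 tilt 0.0038
-> (0.33, 0.295, 0.027, 90)
    -0.001 0.002 0.021 0 0 0.001
```

View pics/s3.png

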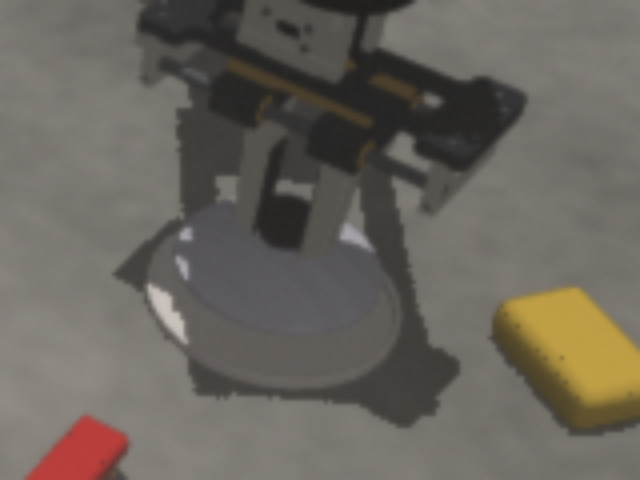

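The lid hangs level over the large dish (crop around (280,270)). I'll lower it.

Call:
jog_arm(rows="0 0.001 0.005 0 0 0;0 0.001 0.01 0 0 0;0 0.001 0.015 0 0 0;0 0.001 0.02 0 0 0;0 0.001 0.0235 0 0 0")

```text
time: 17.0
position: [0.3309, 0.2956, 0.0268]
tcp_rot: [-0.0, 1.0, 0.0, 0.0]
ft_force: [0.6, -0.9, -1.9]
width: 0.0271
gripper_force: 30.0
```

Call:
jog_arm(rows="0 0 0 0 0 0;0 0 0.001 0 0 0;0 0 0.001 0 0 0;0 0 0.001 0 0 0")

```text
time: 17.33
position: [0.3306, 0.2954, 0.0259]
tcp_rot: [-0.0, 1.0, 0.0, 0.0]
ft_force: [0.5, 0.1, -1.2]
width: 0.0276
gripper_force: 30.0
```

```bash
python3 - <<'E'
from h import *
s=state();print(s["position"].round(4),s["ft_force"].round(1))
P=PM("side");camera("side");camera("scene")
for n in("side","scene"):
  for q in("pot_lid","dish_large_round"):
    for d in cut_out(n,q)[:2]:
        c=cv2.convexHull(max(cv2.findContours(d["pixels"].astype(np.uint8),0,2)[0],key=len))[:,0]
        print(n,q,round(d["conf"],2),np.round(d["box"],1),np.round(cv2.minAreaRect(np.array([plane(PM(n),p,.008) for p in c],np.float32)*1000)[0],1))
E
```

```text
[0.3306 0.2954 0.0259] [ 0.5  0.1 -1.2]
side pot_lid 0.81 [377.4 310.1  49.7  31. ] [329.3 300.8]
side dish_large_round 0.7 [376.8 311.6  50.2  29.5] [328.9 304.5]
scene pot_lid 0.94 [448.1 264.   50.7  39.3] [334.7 295.4]
scene dish_large_round 0.57 [204.6 234.8  38.8  23.5] [ 646.4 -207.6]
scene dish_large_round 0.18 [277.5 165.8  22.2  32.8] [ 289.6 -334.4]
```

Call:
jog_arm(rows="0 0 0.0005 0 0 0;0 0 0.0005 0 0 0;0 0 0.0005 0 0 0;0 0 0.0005 0 0 0;0 0 0.0005 0 0 0", claw=0)

```text
time: 18.05
position: [0.3305, 0.2954, 0.0252]
tcp_rot: [-0.0, 1.0, 0.0, 0.0]
ft_force: [-0.5, -0.8, 0.9]
width: 0.0565
gripper_force: 0.0
```

Call:
jog_arm(rows="0 0 -0.02 0 0 0;0 0 -0.055 0 0 0;0 0 -0.09 0 0 0;0 0 -0.13 0 0 0;0 0 -0.17 0 0 0")

```text
time: 18.47
position: [0.3299, 0.2949, 0.1966]
tcp_rot: [-0.0, 1.0, -0.0, -0.0]
ft_force: [1.0, -0.1, -0.3]
width: 0.089
gripper_force: 0.0
```

```bash
python3 - <<'E'
from h import *
plan((.48,-.2,.28,90))
E
```

```text
at [0.3299 0.2949 0.1966] a 90.0 tilt 0.0009
-> (0.48, -0.2, 0.28, 90)
    -0.05 -0.165 -0.028 0 0 0.0
    -0.05 -0.165 -0.028 0 0 0.0
    -0.05 -0.165 -0.027 0 0 0.0
```

Call:
jog_arm(rows="-0.05 -0.165 -0.028 0 0 0;-0.05 -0.165 -0.028 0 0 0;-0.05 -0.165 -0.028 0 0 0;-0.05 -0.165 -0.028 0 0 0;-0.05 -0.165 -0.028 0 0 0")

```text
time: 18.88
position: [0.3822, 0.1257, 0.2247]
tcp_rot: [0.002, 1.0, -0.001, 0.002]
ft_force: [-0.6, 0.7, 0.2]
width: 0.093
gripper_force: 0.0
```

Call:
jog_arm(rows="-0.05 -0.165 -0.028 0 0 0;-0.05 -0.165 -0.028 0 0 0;-0.05 -0.165 -0.028 0 0 0;-0.05 -0.165 -0.028 0 0 0;-0.05 -0.165 -0.028 0 0 0")

```text
time: 19.3
position: [0.4318, -0.0395, 0.2522]
tcp_rot: [0.002, 1.0, -0.001, 0.001]
ft_force: [0.1, 0.8, 0.7]
width: 0.0932
gripper_force: 0.0
```

Call:
jog_arm(rows="-0.05 -0.165 -0.028 0 0 0;-0.05 -0.165 -0.028 0 0 0;-0.05 -0.165 -0.028 0 0 0;-0.05 -0.165 -0.028 0 0 0;-0.05 -0.165 -0.028 0 0 0")

```text
time: 19.72
position: [0.4816, -0.2041, 0.2793]
tcp_rot: [0.002, 1.0, -0.001, 0.0]
ft_force: [0.3, -0.7, -0.3]
width: 0.0932
gripper_force: 0.0
```

Call:
jog_arm(rows="0 0 0 0 0 0;0 0 0 0 0 0;0 0 0 0 0 0")

```text
time: 19.97
position: [0.4804, -0.1979, 0.2786]
tcp_rot: [-0.001, 1.0, 0.001, -0.0]
ft_force: [-0.9, 0.1, 0.0]
width: 0.0934
gripper_force: 0.0
```

```bash
python3 - <<'E'
from h import *
see(dict(jar=.068,cup=.08,dish_small_round=.008),save="pics/w3.png")
E
```

```text
tcp [ 0.4804 -0.1979  0.2786]
jar 0.94 box [392 170  57  58] rect [ 423.6 -121. ] [63.2 51.5] 83.0 circ [ 423.3 -121. ] 36.1
jar 0.5 box [594 298  41  17] rect [574.1 130.8] [18.2 47.5] 0.0 circ [581.3 130.8] 23.8
cup 0.78 box [237  78  77  75] rect [ 334.7 -282.1] [76.6 58.7] 39.4 circ [ 334.9 -282.5] 38.6
dish_small_round 0.62 box [567 195  80  78] rect [458.7 117.5] [99.3 96.1] 69.2 circ [459.2 117.3] 50.3
```

View pics/w3.png

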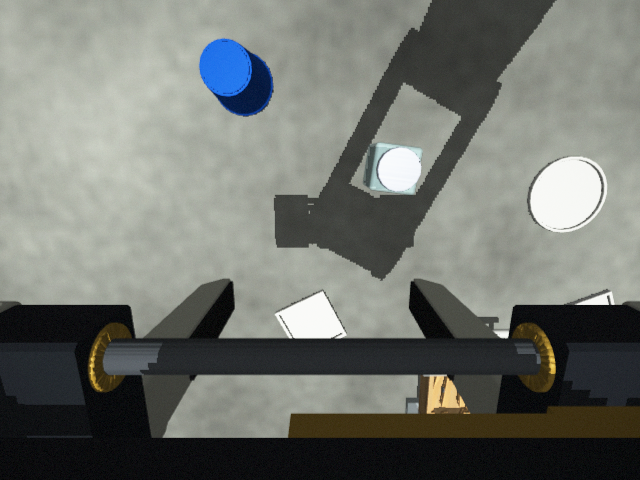

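Wrist view 3 shows the cup top at (225,67), the jar lid at (400,170) and the small dish at (567,195). I'll fit the lid disc and the cup top precisely by colour, and triangulate them against view 2 and the scene camera.

```bash
python3 - <<'E'
from h import *
im=cv2.imread("pics/w3.png");s=state();W=PM("wrist",s)
def blob(m,off):
    c=max(cv2.findContours(m.astype(np.uint8),0,2)[0],key=cv2.contourArea)+np.array(off)
    e=cv2.minAreaRect(c) if 0 else cv2.fitEllipse(cv2.convexHull(c));return e
j=im[130:205,350:440];e1=blob((j.min(2)>195),(350,130));print("jar lid",e1)
c=im[30:125,190:285].astype(int);e2=blob((c[:,:,0]>190),(190,30));print("cup top",e2,[tuple(c[y,x]) for y,x in((37,35),(75,60))])
print("jar c .085",plane(W,e1[0],.085).round(4),"cup c .08",plane(W,e2[0],.08).round(4))
camera("scene")
for q in("jar","cup"):
    d=cut_out("scene",q)[0];ys,xs=np.nonzero(d["pixels"]);t=ys.min();b=ys.max();print(q,t,b,np.median(xs))
S=PM("scene")
print("tri jar lid",tri(W,e1[0],S,(292,188)).round(4),"tri cup top",tri(W,e2[0],S,(275,154)).round(4))
big=cv2.resize(im[130:205,350:440],None,fx=6,fy=6,interpolation=cv2.INTER_CUBIC);b2=cv2.resize(im[30:105,190:280],None,fx=4,fy=4)
o=np.zeros((450,900,3),np.uint8);o[:,:540]=big;o[:300,540:900]=b2;cv2.imwrite("pics/c3.png",o[:, :790])
E
```

```text
jar lid ((401.5265197753906, 168.83839416503906), (44.23471450805664, 48.944984436035156), 49.188106536865234)
cup top ((224.93972778320312, 66.889892578125), (51.58066940307617, 58.23983383178711), 161.74087524414062) [(np.int64(236), np.int64(115), np.int64(33)), (np.int64(64), np.int64(25), np.int64(3))]
jar c .085 [ 0.4235 -0.1158] cup c .08 [ 0.3265 -0.2939]
jar 182 219 293.0
cup 149 182 275.0
tri jar lid [ 0.4251 -0.1159  0.0802] tri cup top [ 0.3237 -0.2947  0.0724]
```

View pics/c3.png

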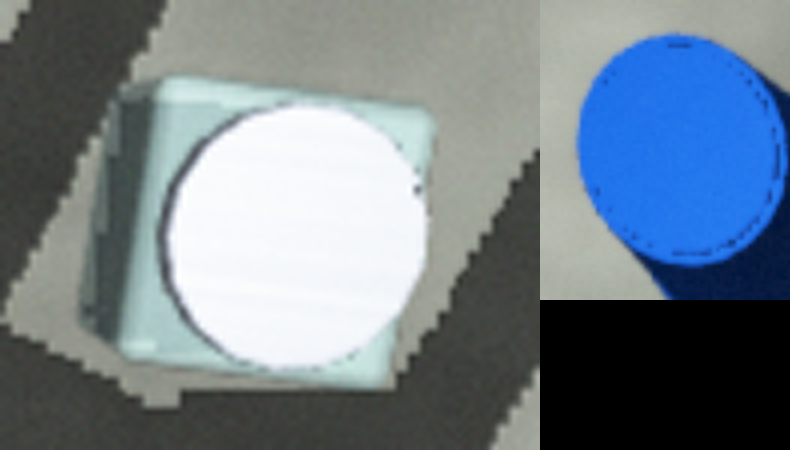

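The jar's top face corners in the crop are (165,75), (432,105), (388,388) and (122,360). The lid centre is near (293,235), and the cup top is an ellipse at (683,150).

```bash
python3 - <<'E'
from h import *
W=PM("wrist",state())
q=np.array([plane(W,(350+x/6,130+y/6),.068) for x,y in((165,75),(432,105),(388,388),(122,360))])*1000
print(q.round(1),q.mean(0),[np.degrees(np.arctan2(*(q[(i+1)%4]-q[i])[::-1])).round(1) for i in range(4)],[np.linalg.norm(q[(i+1)%4]-q[i]).round(1) for i in range(4)],plane(W,(398.8,169.2),.085))
plan((.424,-.119,.17,-7),(.424,-.119,.032,-7))
E
```

```text
[[ 396.8 -139.9]
 [ 401.9  -92. ]
 [ 452.3  -96.2]
 [ 447.2 -145.6]] [ 424.55024842 -118.42174254] [np.float64(84.0), np.float64(-4.8), np.float64(-95.9), np.float64(173.5)] [np.float64(48.2), np.float64(50.5), np.float64(49.7), np.float64(50.7)] [ 0.42399191 -0.1192857 ]
at [ 0.4805 -0.199   0.2793] a 90.1 tilt 0.0003
-> (0.424, -0.119, 0.17, -7)
    0.019 0.027 0.036 0 0 0.565
    0.03 0.012 0.037 0 0 0.565
    0.032 -0.005 0.036 0 0 0.564
-> (0.424, -0.119, 0.032, -7)
    0.0 -0.0 0.138 0 0 0.0
```

Call:
jog_arm(rows="0.019 0.027 0.036 0 0 0.56;0.019 0.027 0.036 0 0 0.56;0.019 0.027 0.036 0 0 0.56;0.019 0.027 0.036 0 0 0.56;0.019 0.027 0.036 0 0 0.56")

```text
time: 20.73
position: [0.4613, -0.1722, 0.2429]
tcp_rot: [0.279, 0.96, 0.0, -0.0]
ft_force: [0.3, 0.5, 0.0]
width: 0.0926
gripper_force: 0.0
```

Call:
jog_arm(rows="0.03 0.012 0.037 0 0 0.56;0.03 0.012 0.037 0 0 0.56;0.03 0.012 0.037 0 0 0.56;0.03 0.012 0.037 0 0 0.56;0.03 0.012 0.037 0 0 0.56")

```text
time: 21.15
position: [0.4422, -0.1461, 0.2059]
tcp_rot: [0.534, 0.846, -0.0, -0.0]
ft_force: [0.1, -0.0, 0.5]
width: 0.0934
gripper_force: 0.0
```

Call:
jog_arm(rows="0.032 -0.005 0.036 0 0 0.557;0.032 -0.005 0.036 0 0 0.557;0.032 -0.005 0.036 0 0 0.557;0.032 -0.005 0.036 0 0 0.557;0.032 -0.005 0.036 0 0 0.557")

```text
time: 21.57
position: [0.4238, -0.1195, 0.1699]
tcp_rot: [0.746, 0.666, -0.0, -0.0]
ft_force: [0.9, -0.3, 1.1]
width: 0.0925
gripper_force: 0.0
```

Call:
jog_arm(rows="0 0 0 0 0 0;0 0 0 0 0 0;0 0 0 0 0 0")

```text
time: 21.82
position: [0.4241, -0.1199, 0.1703]
tcp_rot: [0.743, 0.67, 0.0, 0.0]
ft_force: [0.1, 0.2, -0.0]
width: 0.093
gripper_force: 0.0
```

```bash
python3 - <<'E'
from h import *
plan((.424,-.119,.032,-6))
E
```

```text
at [ 0.4241 -0.1199  0.1703] a -5.9 tilt 0.0002
-> (0.424, -0.119, 0.032, -6)
    0.001 -0.0 0.138 0 0 0.001
```

Call:
jog_arm(rows="0.001 0 0.025 0 0 0;0.001 0 0.06 0 0 0;0.001 0 0.09 0 0 0;0.001 0 0.115 0 0 0;0.001 0 0.13 0 0 0")

```text
time: 22.23
position: [0.4223, -0.1182, 0.0371]
tcp_rot: [0.743, 0.669, -0.001, -0.002]
ft_force: [-0.4, 0.2, 0.6]
width: 0.093
gripper_force: 0.0
```

Call:
jog_arm(rows="0 0 0.004 0 0 0;0 0 0.008 0 0 0;0 0 0.008 0 0 0;0 0 0.008 0 0 0")

```text
time: 22.57
position: [0.4251, -0.1194, 0.0334]
tcp_rot: [0.743, 0.669, 0.0, 0.001]
ft_force: [-0.2, 0.1, -0.3]
width: 0.0929
gripper_force: 0.0
```

Call:
jog_arm(rows="0 0 0 0 0 0;0 0 0 0 0 0;0 0 0 0 0 0;0 0 0 0 0 0;0 0 0 0 0 0", claw=1)

```text
time: 22.98
position: [0.4243, -0.119, 0.0324]
tcp_rot: [0.744, 0.669, 0.0, 0.0]
ft_force: [-0.1, 0.7, -1.0]
width: 0.064
gripper_force: 0.0
```

Call:
jog_arm(rows="0 0 0 0 0 0;0 0 0 0 0 0;0 0 0 0 0 0;0 0 0 0 0 0;0 0 0 0 0 0")

```text
time: 23.4
position: [0.424, -0.1189, 0.0321]
tcp_rot: [0.744, 0.669, -0.0, -0.0]
ft_force: [-1.8, -0.3, 2.5]
width: 0.0519
gripper_force: 30.0
```

```bash
python3 - <<'E'
from h import *
s=state();print(s["width"],s["gripper_force"],s["ft_force"].round(1))
x,y,z=s["position"]
plan((x,y,.12,-6),(.6425,-.2125,.12,27.2),(.6425,-.2125,.0365,27.2))
E
```

```text
0.051854960924139964 29.950059056282043 [-1.8 -0.3  2.5]
at [ 0.424  -0.1189  0.0321] a -6.1 tilt 0.0004
-> (np.float64(0.42400312908230736), np.float64(-0.11893355176041309), 0.12, -6)
    0.0 0.0 -0.088 0 0 -0.001
-> (0.6425, -0.2125, 0.12, 27.2)
    -0.035 0.114 0.0 0 0 -0.29
    -0.066 0.098 0.0 0 0 -0.29
-> (0.6425, -0.2125, 0.0365, 27.2)
    -0.0 0.0 0.084 0 0 0.0
```

Call:
jog_arm(rows="0 0 -0.012 0 0 0;0 0 -0.035 0 0 0;0 0 -0.06 0 0 0;0 0 -0.08 0 0 0;0 0 -0.088 0 0 0")

```text
time: 23.82
position: [0.4256, -0.1195, 0.1229]
tcp_rot: [0.744, 0.669, 0.001, 0.002]
ft_force: [0.1, 1.0, -2.7]
width: 0.0516
gripper_force: 29.9
```

Call:
jog_arm(rows="-0.004 0.012 0 0 0 -0.03;-0.01 0.034 0 0 0 -0.09;-0.018 0.06 0 0 0 -0.155;-0.027 0.088 0 0 0 -0.225;-0.035 0.114 0 0 0 -0.29")

```text
time: 24.23
position: [0.5345, -0.1661, 0.1187]
tcp_rot: [0.638, 0.77, -0.0, -0.001]
ft_force: [0.0, -0.1, -1.0]
width: 0.0519
gripper_force: 29.9
```

Call:
jog_arm(rows="-0.016 0.024 0 0 0 -0.07;-0.033 0.049 0 0 0 -0.145;-0.048 0.071 0 0 0 -0.21;-0.06 0.089 0 0 0 -0.265;-0.066 0.098 0 0 0 -0.29")

```text
time: 24.65
position: [0.6435, -0.2135, 0.118]
tcp_rot: [0.52, 0.854, -0.0, -0.001]
ft_force: [0.6, -0.2, -2.9]
width: 0.0519
gripper_force: 29.9
```

Call:
jog_arm(rows="0 0 0.01 0 0 0;0 0 0.03 0 0 0;0 0 0.05 0 0 0;0 0 0.064 0 0 0;0 0 0.07 0 0 0")

```text
time: 25.07
position: [0.6391, -0.2114, 0.0453]
tcp_rot: [0.522, 0.853, -0.0, -0.003]
ft_force: [-0.0, -0.2, -3.2]
width: 0.0517
gripper_force: 29.9
```

Call:
jog_arm(rows="0 0 0 0 0 0;0 0 0 0 0 0;0 0 0 0 0 0;0 0 0 0 0 0")

```text
time: 25.4
position: [0.6433, -0.2132, 0.052]
tcp_rot: [0.521, 0.853, 0.0, 0.001]
ft_force: [0.0, -0.3, -1.8]
width: 0.052
gripper_force: 29.9
```

```bash
python3 - <<'E'
from h import *
plan((.6425,-.2130,.0365,27.2))
im=camera("scene");cv2.imwrite("pics/s4.png",cv2.resize(im[180:270,150:270,::-1],None,fx=5,fy=5))
E
```

```text
at [ 0.6433 -0.2132  0.052 ] a 27.2 tilt 0.0028
-> (0.6425, -0.213, 0.0365, 27.2)
    0.001 -0.001 0.015 0 0 -0.001
```

View pics/s4.png

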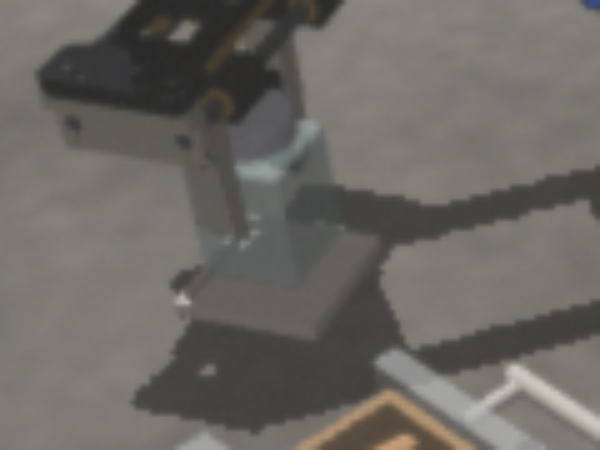

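The jar is upright over the square dish (crop around (270,220)) and square to it. I'll lower it.

Call:
jog_arm(rows="0 0 0.004 0 0 0;0 0 0.008 0 0 0;0 0 0.011 0 0 0;0 0 0.0135 0 0 0;0 0 0.0135 0 0 0")

```text
time: 25.87
position: [0.6415, -0.2125, 0.0354]
tcp_rot: [0.521, 0.853, -0.0, -0.001]
ft_force: [0.9, -0.1, -2.0]
width: 0.0518
gripper_force: 29.9
```

Call:
jog_arm(rows="0 0 0.0005 0 0 0;0 0 0.001 0 0 0;0 0 0.001 0 0 0;0 0 0.001 0 0 0")

```text
time: 26.2
position: [0.6423, -0.2128, 0.0358]
tcp_rot: [0.521, 0.853, 0.0, 0.0]
ft_force: [-0.4, 0.6, -1.5]
width: 0.0517
gripper_force: 29.9
```

```bash
python3 - <<'E'
from h import *
s=state();print(s["ft_force"]);plan((.6425,-.2130,.0352,27.2))
E
```

```text
[-0.3774472   0.64498863 -1.53661984]
at [ 0.6423 -0.2128  0.0358] a 27.2 tilt 0.0002
-> (0.6425, -0.213, 0.0352, 27.2)
    -0.0 0.0 0.001 0 0 -0.001
```

Call:
jog_arm(rows="0 0 0 0 0 0;0 0 0 0 0 0;0 0 0 0 0 0;0 0 0 0 0 0;0 0 0 0 0 0", claw=0)

```text
time: 26.62
position: [0.6424, -0.2129, 0.0359]
tcp_rot: [0.521, 0.853, 0.0, 0.0]
ft_force: [0.4, -0.4, 0.6]
width: 0.0801
gripper_force: 0.0
```

Call:
jog_arm(rows="0 0 -0.015 0 0 0;0 0 -0.045 0 0 0;0 0 -0.08 0 0 0;0 0 -0.115 0 0 0;0 0 -0.15 0 0 0")

```text
time: 27.03
position: [0.6421, -0.2127, 0.1886]
tcp_rot: [0.521, 0.853, 0.0, 0.0]
ft_force: [0.5, -0.5, 0.3]
width: 0.0928
gripper_force: 0.0
```

```bash
python3 - <<'E'
from h import *
plan((.3262,-.2942,.16,27.2),(.3262,-.2942,.033,27.2))
E
```

```text
at [ 0.6421 -0.2127  0.1886] a 27.2 tilt 0.0007
-> (0.3262, -0.2942, 0.16, 27.2)
    0.036 -0.159 0.014 0 0 -0.0
    0.036 -0.159 0.015 0 0 -0.001
-> (0.3262, -0.2942, 0.033, 27.2)
    -0.0 -0.0 0.127 0 0 0.0
```

Call:
jog_arm(rows="0.036 -0.159 0.014 0 0 0;0.036 -0.159 0.014 0 0 0;0.036 -0.159 0.014 0 0 0;0.036 -0.159 0.014 0 0 0;0.036 -0.159 0.014 0 0 0")

```text
time: 27.45
position: [0.4776, -0.2536, 0.1702]
tcp_rot: [0.522, 0.853, -0.001, -0.003]
ft_force: [-0.4, 0.8, -0.8]
width: 0.093
gripper_force: 0.0
```

Call:
jog_arm(rows="0.009 -0.04 0.004 0 0 0;0.018 -0.08 0.008 0 0 0;0.026 -0.115 0.012 0 0 0;0.032 -0.145 0.015 0 0 0;0.036 -0.159 0.015 0 0 0")

```text
time: 27.87
position: [0.3237, -0.2944, 0.1571]
tcp_rot: [0.522, 0.853, -0.0, -0.0]
ft_force: [0.2, -0.6, 0.1]
width: 0.093
gripper_force: 0.0
```

Call:
jog_arm(rows="0 0 0 0 0 0;0 0 0 0 0 0;0 0 0 0 0 0")

```text
time: 28.12
position: [0.3274, -0.2942, 0.1578]
tcp_rot: [0.521, 0.853, -0.0, 0.001]
ft_force: [0.8, -0.2, 0.3]
width: 0.093
gripper_force: 0.0
```

```bash
python3 - <<'E'
from h import *
plan((.3262,-.2942,.033,27.2))
E
```

```text
at [ 0.3274 -0.2942  0.1578] a 27.1 tilt 0.002
-> (0.3262, -0.2942, 0.033, 27.2)
    0.001 -0.001 0.125 0 0 -0.001
```

Call:
jog_arm(rows="0 0 0.025 0 0 0;0 0 0.055 0 0 0;0 0 0.085 0 0 0;0 0 0.107 0 0 0;0 0 0.118 0 0 0")

```text
time: 28.53
position: [0.3262, -0.2919, 0.0357]
tcp_rot: [0.521, 0.854, 0.001, -0.002]
ft_force: [-0.7, -0.3, -0.1]
width: 0.0931
gripper_force: 0.0
```

Call:
jog_arm(rows="0 0 0.004 0 0 0;0 0 0.008 0 0 0;0 0 0.008 0 0 0;0 0 0.008 0 0 0")

```text
time: 28.87
position: [0.3274, -0.2947, 0.032]
tcp_rot: [0.521, 0.853, -0.0, 0.001]
ft_force: [-0.1, -0.0, 0.1]
width: 0.093
gripper_force: 0.0
```

Call:
jog_arm(rows="0 0 0 0 0 0;0 0 0 0 0 0;0 0 0 0 0 0;0 0 0 0 0 0;0 0 0 0 0 0", claw=1)

```text
time: 29.28
position: [0.3265, -0.2941, 0.0309]
tcp_rot: [0.521, 0.853, -0.0, 0.0]
ft_force: [-0.3, -0.0, -0.1]
width: 0.0641
gripper_force: 0.0
```

Call:
jog_arm(rows="0 0 0 0 0 0;0 0 0 0 0 0;0 0 0 0 0 0;0 0 0 0 0 0;0 0 0 0 0 0")

```text
time: 29.7
position: [0.3265, -0.294, 0.0308]
tcp_rot: [0.521, 0.853, -0.0, 0.0]
ft_force: [-0.6, 0.8, 3.6]
width: 0.0608
gripper_force: 30.0
```

Call:
jog_arm(rows="0 0 -0.012 0 0 0;0 0 -0.035 0 0 0;0 0 -0.06 0 0 0;0 0 -0.08 0 0 0;0 0 -0.09 0 0 0")

```text
time: 30.12
position: [0.3272, -0.2948, 0.1231]
tcp_rot: [0.521, 0.853, -0.0, 0.001]
ft_force: [-0.2, -0.4, -0.8]
width: 0.0607
gripper_force: 29.8
```

```bash
python3 - <<'E'
from h import *
s=state();print(s["width"],s["gripper_force"],s["ft_force"].round(1))
plan((.460,.120,.123,27.2),(.460,.120,.050,27.2))
im=camera("side");cv2.imwrite("pics/s5.png",cv2.resize(im[150:260,330:470,::-1],None,fx=4,fy=4))
E
```

```text
0.06068712854019415 29.78972848315607 [-0.2 -0.4 -0.8]
at [ 0.3272 -0.2948  0.1231] a 27.2 tilt 0.0031
-> (0.46, 0.12, 0.123, 27.2)
    0.103 0.102 0.0 0 0 -0.0
    0.103 0.103 0.0 0 0 -0.0
    0.102 0.102 0.0 0 0 -0.001
-> (0.46, 0.12, 0.05, 27.2)
    0.0 0.0 0.073 0 0 0.0
```

View pics/s5.png

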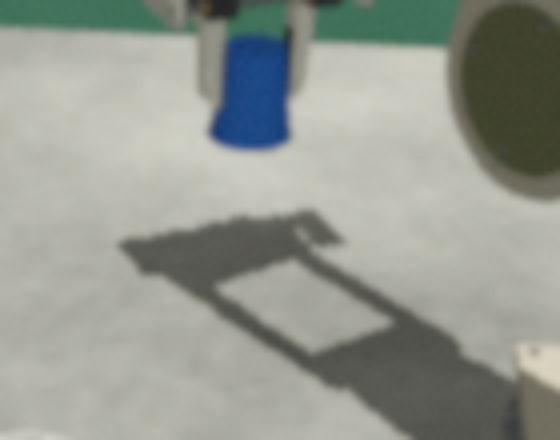

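The cup is held upright, at crop (250,95). I'll carry it to the small dish.

Call:
jog_arm(rows="0.008 0.008 0 0 0 0;0.028 0.028 0 0 0 0;0.053 0.053 0 0 0 0;0.078 0.078 0 0 0 0;0.103 0.103 0 0 0 0")

```text
time: 30.58
position: [0.37, -0.1527, 0.1184]
tcp_rot: [0.522, 0.853, 0.0, -0.002]
ft_force: [0.9, -0.1, -0.4]
width: 0.0606
gripper_force: 29.8
```

Call:
jog_arm(rows="0.025 0.025 0 0 0 0;0.05 0.05 0 0 0 0;0.075 0.075 0 0 0 0;0.1 0.1 0 0 0 0;0.122 0.122 0 0 0 0")

```text
time: 31.0
position: [0.4226, 0.0119, 0.1185]
tcp_rot: [0.521, 0.853, -0.0, -0.001]
ft_force: [1.0, -1.2, 0.3]
width: 0.0609
gripper_force: 29.8
```

Call:
jog_arm(rows="0.022 0.022 0 0 0 0;0.044 0.044 0 0 0 0;0.062 0.062 0 0 0 0;0.076 0.076 0 0 0 0;0.083 0.082 0 0 0 0")

```text
time: 31.42
position: [0.4577, 0.1229, 0.1185]
tcp_rot: [0.52, 0.854, -0.001, -0.001]
ft_force: [-0.7, -0.0, -0.2]
width: 0.0606
gripper_force: 29.8
```

Call:
jog_arm(rows="0 0 0.012 0 0 0;0 0 0.03 0 0 0;0 0 0.05 0 0 0;0 0 0.064 0 0 0;0 0 0.07 0 0 0")

```text
time: 31.83
position: [0.4557, 0.1188, 0.0465]
tcp_rot: [0.522, 0.853, -0.002, -0.002]
ft_force: [-0.1, 0.6, -0.6]
width: 0.061
gripper_force: 29.8
```

Call:
jog_arm(rows="0 0 0 0 0 0;0 0 0 0 0 0;0 0 0 0 0 0;0 0 0 0 0 0")

```text
time: 32.17
position: [0.4599, 0.1202, 0.0517]
tcp_rot: [0.521, 0.853, 0.001, 0.001]
ft_force: [-0.3, 0.3, -1.0]
width: 0.0606
gripper_force: 29.8
```

```bash
python3 - <<'E'
from h import *
s=state();print(s["width"],s["ft_force"].round(1));plan((.460,.120,.0345,27.2))
im=camera("scene");a=cv2.resize(im[190:290,300:410,::-1],None,fx=3.6,fy=4)
b=camera("side");b=cv2.resize(b[220:295,290:380,::-1],None,fx=4.2,fy=400/75)
cv2.imwrite("pics/s6.png",np.hstack([a,b]))
E
```

```text
0.060577394155629884 [-0.3  0.3 -1. ]
at [0.4599 0.1202 0.0517] a 27.1 tilt 0.002
-> (0.46, 0.12, 0.0345, 27.2)
    -0.0 0.0 0.017 0 0 -0.001
```

View pics/s6.png

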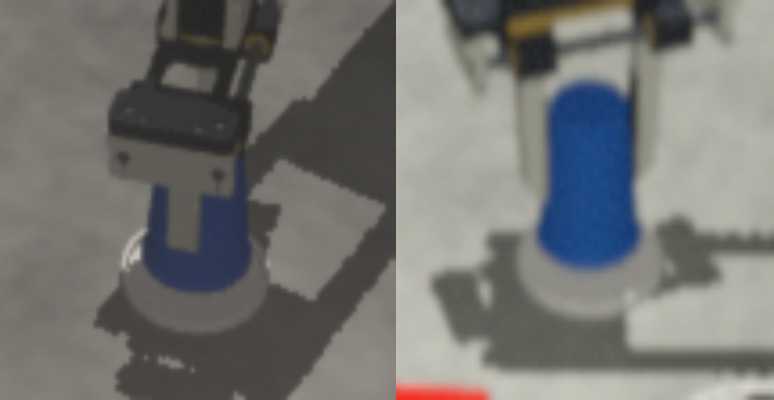

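The cup is over the small dish in both views (left crop (195,220), right crop (590,190)). I'll lower it, release and rise.

Call:
jog_arm(rows="0 0 0.004 0 0 0;0 0 0.008 0 0 0;0 0 0.012 0 0 0;0 0 0.0145 0 0 0;0 0 0.0155 0 0 0")

```text
time: 32.68
position: [0.4584, 0.1202, 0.0342]
tcp_rot: [0.521, 0.853, -0.0, -0.0]
ft_force: [-0.6, 0.8, -0.3]
width: 0.0609
gripper_force: 29.8
```

Call:
jog_arm(rows="0 0 0 0 0 0;0 0 0 0 0 0;0 0 0 0 0 0;0 0 0 0 0 0")

```text
time: 33.02
position: [0.4592, 0.1203, 0.0354]
tcp_rot: [0.521, 0.853, 0.0, 0.0]
ft_force: [0.8, 0.6, -0.8]
width: 0.0605
gripper_force: 29.8
```

```bash
python3 - <<'E'
from h import *
s=state();print(s["ft_force"].round(1));plan((.460,.120,.0343,27.2))
E
```

```text
[ 0.8  0.6 -0.8]
at [0.4592 0.1203 0.0354] a 27.2 tilt 0.0004
-> (0.46, 0.12, 0.0343, 27.2)
    -0.001 0.001 0.001 0 0 -0.001
```

Call:
jog_arm(rows="0 0 0.001 0 0 0;0 0 0.001 0 0 0;0 0 0.001 0 0 0")

```text
time: 33.27
position: [0.459, 0.1203, 0.0341]
tcp_rot: [0.521, 0.853, 0.0, -0.0]
ft_force: [-0.4, 0.2, -1.2]
width: 0.061
gripper_force: 29.8
```

Call:
jog_arm(rows="0 0 0 0 0 0;0 0 0 0 0 0;0 0 0 0 0 0;0 0 0 0 0 0;0 0 0 0 0 0", claw=0)

```text
time: 33.68
position: [0.4591, 0.1203, 0.0342]
tcp_rot: [0.521, 0.853, 0.0, 0.0]
ft_force: [0.3, -0.2, -0.3]
width: 0.0893
gripper_force: 0.0
```

Call:
jog_arm(rows="0 0 0 0 0 0;0 0 -0.01 0 0 0;0 0 -0.04 0 0 0;0 0 -0.075 0 0 0;0 0 -0.115 0 0 0")

```text
time: 34.1
position: [0.4574, 0.1201, 0.1496]
tcp_rot: [0.521, 0.853, -0.001, -0.001]
ft_force: [0.7, -0.1, -0.8]
width: 0.0934
gripper_force: 0.0
```

```bash
python3 - <<'E'
from h import *
plan((.46,.12,.33,27.2),(.63,.06,.36,90))
E
```

```text
at [0.4574 0.1201 0.1496] a 27.2 tilt 0.0033
-> (0.46, 0.12, 0.33, 27.2)
    -0.001 0.002 -0.18 0 0 -0.001
-> (0.63, 0.06, 0.36, 90)
    -0.066 0.062 -0.015 0 0 -0.548
    -0.088 0.019 -0.015 0 0 -0.548
```

Call:
jog_arm(rows="0 0 -0.18 0 0 0;0 0 -0.18 0 0 0;0 0 -0.18 0 0 0;0 0 -0.18 0 0 0;0 0 -0.18 0 0 0")

```text
time: 34.52
position: [0.4605, 0.1206, 0.3377]
tcp_rot: [0.521, 0.853, 0.003, 0.004]
ft_force: [0.1, -0.3, 0.5]
width: 0.0931
gripper_force: 0.0
```

Call:
jog_arm(rows="-0.066 0.062 -0.015 0 0 -0.548;-0.066 0.062 -0.015 0 0 -0.548;-0.066 0.062 -0.015 0 0 -0.548;-0.066 0.062 -0.015 0 0 -0.548;-0.066 0.062 -0.015 0 0 -0.548")

```text
time: 34.93
position: [0.5448, 0.0893, 0.3443]
tcp_rot: [0.268, 0.963, -0.0, -0.0]
ft_force: [-0.4, 0.7, 0.2]
width: 0.093
gripper_force: 0.0
```

Call:
jog_arm(rows="-0.088 0.019 -0.015 0 0 -0.548;-0.088 0.019 -0.015 0 0 -0.548;-0.088 0.019 -0.015 0 0 -0.548;-0.088 0.019 -0.015 0 0 -0.548;-0.088 0.019 -0.015 0 0 -0.548")

```text
time: 35.35
position: [0.6297, 0.0596, 0.3588]
tcp_rot: [-0.003, 1.0, -0.0, -0.001]
ft_force: [-0.5, -0.0, 0.3]
width: 0.0929
gripper_force: 0.0
```

Call:
jog_arm(rows="0 0 0 0 0 0;0 0 0 0 0 0;0 0 0 0 0 0;0 0 0 0 0 0")

```text
time: 35.68
position: [0.6291, 0.0603, 0.3596]
tcp_rot: [0.001, 1.0, 0.0, 0.0]
ft_force: [0.4, -0.8, 0.9]
width: 0.0931
gripper_force: 0.0
```

```bash
python3 - <<'E'
from h import *
see(dict(pot_lid=.004,dish_large_round=.008,dish_small_round=.008,dish_square=.008,dish_oblong=.008,brush=.045),save="pics/w4.png")
a=camera("scene");b=camera("side")
cv2.imwrite("pics/final.png",np.vstack([cv2.resize(a[130:380,160:520,::-1],(430,300)),cv2.resize(b[180:340,220:450,::-1],(430,300))]))
E
```

```text
tcp [0.6291 0.0603 0.3596]
pot_lid 0.98 box [496  12  82  23] rect [373.3 295.8] [100.4  29.5] 89.9 circ [358.5 295.8] 50.2
dish_large_round 0.84 box [496  19 102  37] rect [381.3 292. ] [133.   42.4] 89.9 circ [360.6 292.1] 66.5
dish_small_round 0.82 box [363  83  67  75] rect [463.  117.5] [97.3 91.1] 53.4 circ [460.1 119.5] 49.4
dish_square 0.68 box [150 212  69  68] rect [ 642.  -210.7] [77.1 79.6] 26.4 circ [ 642.8 -211.1] 52.8
dish_oblong 0.59 box [404 223  59  93] rect [664.6 195. ] [130.7  73. ] 21.9 circ [663.6 195.1] 71.7
brush 0.91 box [418 230  46  73] rect [663.4 197.2] [100.7  45.6] 21.5 circ [663.4 197.1] 51.5
brush 0.81 box [485 132  29  54] rect [532.  281.6] [66.1 35.5] 5.7 circ [531.9 282.8] 34.2
```

View pics/w4.png

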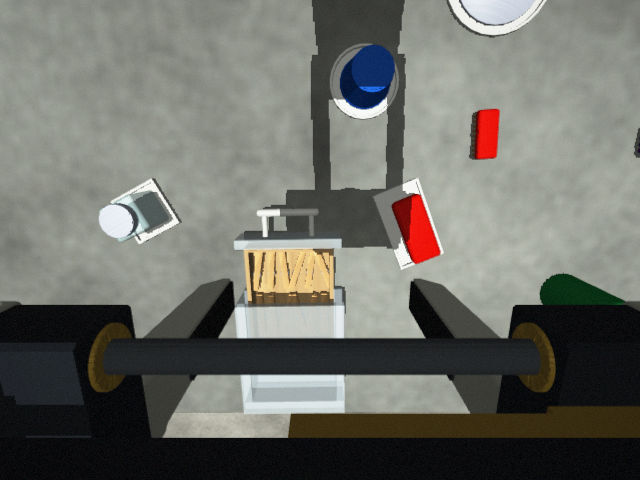

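View pics/final.png

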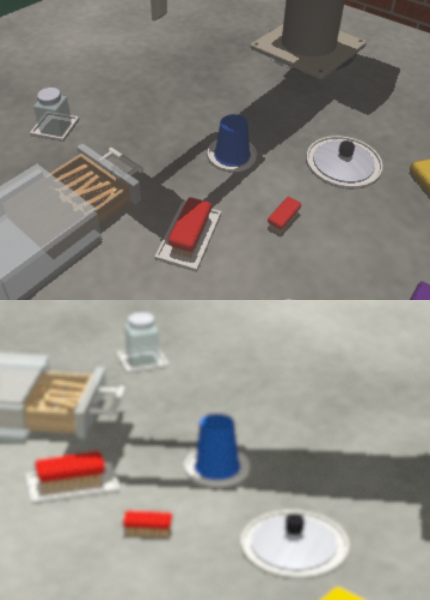

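Wrist view 4 shows the brush in the oblong dish at (418,228), the cup in the small dish at (365,80), the jar at (130,215) and the lid at the top edge (496,12). I'll check the jar and cup tops and the lid by numbers.

```bash
python3 - <<'E'
from h import *
W=PM("wrist",state());S=PM("scene");D=PM("side")
print("jar lid .088",plane(W,(117,221),.088)," expected px",proj(W,(.6425,-.213,.088)))
print("cup top .083",plane(W,(374,66),.083))
for n,P in(("scene",S),("side",D)):
    camera(n)
    for q in("pot_lid","cup","jar"):
        d=cut_out(n,q)[0];c=cv2.convexHull(max(cv2.findContours(d["pixels"].astype(np.uint8),0,2)[0],key=len))[:,0]
        print(n,q,np.round(d["box"],1),"bottom px",c[c[:,1].argmax()])
        if q=="pot_lid": print(cv2.minEnclosingCircle(np.array([plane(P,p,.006) for p in c],np.float32)*1000))
    cx=dict(cup=(.46,.12,0.003,.036,.026,.083),jar=(.6425,-.213,.003,.026,.023,.088))
    for q,(x,y,z0,r0,r1,z1) in cx.items():
        t=np.linspace(0,2*np.pi,60)
        pts=np.array([proj(P,(x+r*np.cos(a),y+r*np.sin(a),z)) for r,z in((r0,z0),(r1,z1)) for a in t])
        print("  expect",q,((pts.min(0)+pts.max(0))/2).round(1),np.ptp(pts,axis=0).round(1))
E
```

```text
jar lid .088 [ 0.64198938 -0.20888331]  expected px [113.92671841 221.38500626]
cup top .083 [0.45649291 0.12203342]
scene pot_lid [448.3 263.2  53.   40.8] bottom px [459 281]
((330.32763671875, 294.0905456542969), 61.23091125488281)
scene cup [353.6 246.2  32.1  42.5] bottom px [359 268]
scene jar [204.9 221.9  35.2  41.6] bottom px [211 241]
  expect cup [353.3 246.3] [30.5 44. ]
  expect jar [203.1 221.2] [26.2 39.4]
side pot_lid [376.4 308.8  46.1  34.4] bottom px [384 323]
((333.49713134765625, 288.90142822265625), 64.68671417236328)
side cup [337.6 256.1  29.8  36.3] bottom px [339 275]
side jar [296.8 203.5  19.   25.8] bottom px [294 215]
  expect cup [335.5 257.5] [25.4 36.2]
  expect jar [296.  200.6] [15.4 29.2]
```

All four sit within a few mm of their dish centres, so I'm handing in.

```bash
python3 -c "
from cell import *
print(hand_in())"
```

```text
the job is handed in; nothing more can be done
None
```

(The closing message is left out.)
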